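Hold a glass strip in the corner of the cutting board for scoring

TASK

Get the green glass strip ready for your colleague to score: pull the top drawer of the small bench cabinet out to its stop, take the strip out and set it down (do not drop it) on the white cutting board, then snug it into the corner with one long side flush on the low metal fence and one end against the blue stop block. Hold it there with one firm slanting push of the fingers, down onto the board and towards the fence at the same time; the program finishes while still holding it like that. Leave the stop where it is set and do not knock over, push about or pick up anything else.

Things in the scene. Friction and masses are not known exactly. Their poses are not given: they have to be found in the camera images.
- cabinet_drawer0_handle (a point): middle of the top drawer's bar handle on a small grey, white-fronted bench cabinet (260 wide, 220 deep, 114 tall). Steel bar 11 mm thick, 120 long, 35 mm from drawer face to its centre line, on two posts 51 mm either side of the middle, 30 mm below the cabinet's top. Axes: -x is the way it pulls out, y along the bar, z up. A like handle is 45 mm lower
- cabinet_drawer0 (a joint): how far the top drawer is out (m): 0 shut, 0.150 at its stop; runs easily, a few N. Inside 208 wide, 175 deep; floor 47 mm below the cabinet's top, walls 25 mm over the floor, front panel 35 mm; fully out, the front 143 mm of its inside are clear of the cabinet
- strip_center (a point): centre of the green glass strip: 25 (x) by 80 (y) by 10 (z) mm, 50 g or so, alike from both ends, loose in the top drawer and lying flat on its floor, roughly parallel to the drawer's front, in the left or the right half. Its y axis is its length. It is inside the cabinet until the drawer is opened
- corner (a point): inner corner of the cutting board, on the stop: where the bed's top, the fence's front face and the stop's end face meet. Axes: x points squarely into the fence, y along the fence into the stop, z up. A strip well home has its centre at x = -12.5, y = -40, z = +5 mm here, its length along y. Glass slides easily on bed, fence and stop (friction about 0.25; finger pads on glass about 0.5)
- board_stop (a joint): where the blue stop block is set along the fence (m); differs from start to start, clamped (holds 80 N), to be left as it is. It reaches 30 mm out from the fence over the bed, is 26 mm wide, 14 mm tall; its black knob, behind the fence's face, reaches 27 mm over the bed
- board_bed: white bed of the cutting board, grey grid, 220 by 250 mm, fixed, its top 18 mm above the bench; it reaches 175 mm from the fence's face towards -x of the corner. Origin at bench height under its middle, x towards the fence
- board_fence: low aluminium fence with a steel rule along the bed's far side, 24 mm wide, 7 mm tall over the bed (3 mm lower than the strip), fixed; origin as for the bed
- strip: the same green glass strip; origin at the centre of its underside
- knife_box: small yellow box with white lid, 60 by 46 by 24 mm, loose in the other half of the top drawer; it rides with the drawer, leave it lying there. Origin at the centre of its underside
- cutter: red hand glass cutter with brass neck, 140 mm long, lying on the bench to the right of the board; leave alone
- pliers: breaking pliers with orange grips, 170 mm long, lying on the bench left of the drawer; leave alone
- bottle_a: amber reagent bottle with red cap, 70 mm across, 185 tall, behind the cutting board; leave alone
- bottle_b: second amber reagent bottle, same size; leave alone
- jar: clear jar with orange lid, 84 mm across, 95 tall, left of the cabinet; leave alone
- vial: small vial with white cap, 28 mm across, 55 tall, left of the cabinet; leave alone

How it is judged:
By the outcome, as a careful person would: the job done as asked, in the order asked, and still so for the second after the job is handed in, while the arm keeps its last pose, push and grip.
It also fails if it takes over 62 s, if anything falls off the work surface, if the arm or the gripper's body presses on something with over 40 N, if the wrist force passes 120 N, or if a joint passes its speed limit or range.

ROBOT

A 6-joint arm with a two-finger parallel gripper is mounted at the origin on the work surface. World frame = base frame: x ahead of the robot, y to its left, z up, the work surface at z = 0. Lengths are in m, angles in rad, forces in N, time in s.
With the tool pointing down it reaches from about 0.25 to 0.775 m from the base axis. Payload 4 kg.
Tool frame: the origin (TCP) lies midway between the tips of the shut fingers; the grasp point (between the pads) lies 19 mm behind it; z points along the fingers, y is the line along which they close (so a half turn about z gives the same grasp; the last joint's range is limited). The gripper opens to 94 mm and grips with 3 to 60 N. Pads are 16 mm wide; open, the fingers measure 119 mm over their backs; the gripper's body (75 mm by 177 mm) begins 78 mm behind the grasp point.
Start: joints at [1.196, 0.087, 1.371, -0, 1.684, -0.103], TCP at [0.148, 0.53, 0.206] pointing down, gripper open.
Joint ranges: [-3.1, 3.1], [-0.76, 2.03], [0.27, 2.55], [-1.08, 4.22], [0.17, 2.65], [-2.57, 2.57]. Speed limits (rad/s): [2.79, 2.79, 3.14, 3.14, 3.14, 3.14].

INTERFACE

Orientations are given as [roll, pitch, yaw] about the fixed x, y, z axes, in that order (R = Rz(yaw) Ry(pitch) Rx(roll)).
In Python, from bench import sensors, eyes, job gives the robot as it stands.
- The arm moves only by the tool arm_command, never from a script. Its argument "series" is a list of rows, each a list of 7 numbers: the opening, from 0 (shut) to 1 (fully open), then the shift along the tool's x, y, z in cm, then the turn, a rotation vector about the tool's x, y, z in rad. In form: [[fingers, dx, dy, dz, wx, wy, wz], ...]. A call has 1 to 20 rows; each row shifts and turns the commanded pose from where the row before left it, along the tool's axes as they then stand; what a row does not reach is not made up. A row lasts 1/10 s, in which the tool goes at most 50 mm and 8.59 degrees, less where a joint would pass 70% of its speed; a pose out of reach is approached as far as the arm can. A call with a gripper value outside its range is refused whole. The fingers move at their own pace and stop on an object; the grip force is fixed at half the most. Time passes only in rows, so rows that do not move let the fingers close. It gives the time, the measured TCP pose, the force and the opening at its end, in the units of the state.
- sensors.get_obs(): the state, without advancing time (a new reading comes with each control period).
- eyes.snapshot(name): name is "side" or "top" or "wrist"; returns the picture (384x512x3 uint8, blue, green, red); there is no depth.
- eyes.get_calibration(name): a dict with "mtx" (3x3 intrinsics, pixels), "R" (3x3) and "t" (3): a world point X has camera coordinates R X + t. Camera axes: x right, y down, z forward; pixel columns grow to the right and rows downward; lengths in m; the calibration is good to about 2 mm. A picture is of the moment at which its call begins: read the wrist's pose just before it. get_calibration takes no time and is no camera call; for the wrist camera it gives the pose at the moment of the call.
- job.close_job(): hands the job in, once; it reports no verdict.
The state is a dict: "time": time; "joint_positions": joint angles; "qvel": joint speeds; "joint_torque": joint torques, N m; "tool_pos": TCP position; "ee_rot": TCP orientation; "wrist_force": force on the tool from outside, world axes, zero at the start; "wrist_torque": the same for the moment, N m; "width": finger opening in m.
Only numpy, scipy, OpenCV 4.12 (cv2) and the standard library are available. Lean on these libraries where they do the work, as an engineer would, in place of code of your own. Each camera call takes 0.05 s, during which the arm holds its last target. There are 200 camera calls.

## Working session

There is one attempt and no reset: what is moved stays moved. The work goes in short steps, Python scripts to look and compute and a tool call to move; the robot and the scene stay as the last step left them, time stands still between calls to the robot, and variables do not carry over. Pictures are saved under pics/ and viewed, on a budget of 10 in all, crops included, one or two more only if the job needs it, and the job is handed in when it is done.

Besides the shell and the picture viewer there is one more tool, called after ">>>" as name([rows], argument=value, ...), one row to a line, values as JSON. arm_command: Moves the arm, as the interface text tells. Its arguments: {"type":"object","properties":{"series":{"type":"array","items":{"type":"array","items":{"type":"number"}}}},"required":["series"]}

```bash
mkdir -p pics; ls; python3 - <<'E'
from bench import sensors, eyes
import cv2, numpy as np
o=sensors.get_obs(); print({k:np.round(v,3) for k,v in o.items()})
a=[eyes.snapshot(n) for n in("top","side")]
for n,i in zip(("top","side"),a): cv2.imwrite(f"pics/{n}0.png",i)
for n in("top","side","wrist"):
  c=eyes.get_calibration(n); print(n,np.round(c["mtx"],1).tolist(),np.round(c["R"],3).tolist(),np.round(c["t"],3))
E
```

```text
pics
{'time': np.float64(0.0), 'joint_positions': array([ 1.196,  0.088,  1.372,  0.   ,  1.684, -0.103]), 'qvel': array([-0.001,  0.001,  0.   ,  0.002, -0.001, -0.   ]), 'joint_torque': array([ 0.0000e+00, -3.4019e+01, -3.0242e+01,  7.2000e-02,  3.3000e-02,
       -0.0000e+00]), 'tool_pos': array([0.147, 0.529, 0.204]), 'ee_rot': array([-3.139, -0.   ,  2.87 ]), 'wrist_force': array([ 0.323, -0.086, -0.282]), 'wrist_torque': array([ 0.028, -0.041, -0.051]), 'width': np.float64(0.094)}
top [[397.0, 0.0, 258.9], [0.0, 397.0, 196.8], [0.0, 0.0, 1.0]] [[-0.027, -0.999, 0.023], [-0.993, 0.024, -0.118], [0.118, -0.026, -0.993]] [0.039 0.561 1.202]
side [[445.0, 0.0, 256.0], [0.0, 445.0, 193.5], [0.0, 0.0, 1.0]] [[0.884, -0.468, -0.013], [-0.293, -0.53, -0.796], [0.365, 0.707, -0.606]] [-0.485  0.254  1.278]
wrist [[279.8, 0.0, 254.2], [0.0, 279.8, 194.5], [0.0, 0.0, 1.0]] [[0.27, 0.963, -0.002], [0.936, -0.261, 0.235], [0.226, -0.066, -0.972]] [-0.549 -0.024  0.39 ]
```

View pics/top0.png

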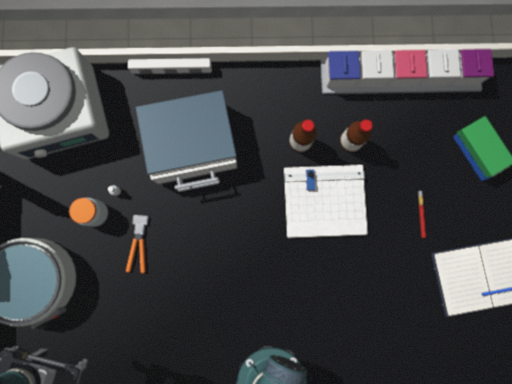

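View pics/side0.png

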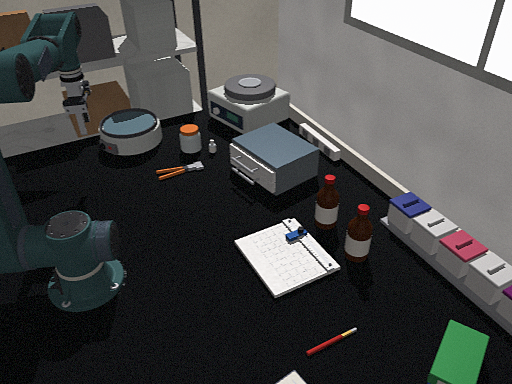

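The top view shows the cabinet around (187,135) with its top handle at (197,183), and the board at (326,202) with the fence on its far side and the blue stop at (311,181). The pliers are at (138,240) and the cutter at (422,215). The side view agrees.

```bash
cat > h.py <<'E'
from bench import sensors, eyes
import cv2, numpy as np
from scipy.spatial.transform import Rotation as Ro
def ray(px,c,z):
    px=np.atleast_2d(np.asarray(px,float)); R=c["R"]; C=-R.T@c["t"]
    d=(np.c_[px,np.ones(len(px))]@np.linalg.inv(c["mtx"]).T)@R
    return C+d*((z-C[2])/d[:,2])[:,None]
def proj(X,c):
    p=(np.atleast_2d(X)@c["R"].T+c["t"])@c["mtx"].T; return p[:,:2]/p[:,2:]
def snap(n,f=None):
    c=eyes.get_calibration(n); i=eyes.snapshot(n)
    if f: cv2.imwrite("pics/"+f,i)
    return i,c
def big(m,k=0):
    cs,_=cv2.findContours(m.astype(np.uint8),cv2.RETR_EXTERNAL,cv2.CHAIN_APPROX_NONE)
    return sorted(cs,key=cv2.contourArea)[-1-k][:,0,:]
def rect(P):  # min area rect of world xy points -> centre, sides, yaw of side 0
    (c,s,a)=cv2.minAreaRect((P[:,:2]*1000).astype(np.float32)); return np.round(c,1),np.round(s,1),round(a,2)
def pose():
    o=sensors.get_obs(); return np.array(o["tool_pos"]),Ro.from_euler("xyz",o["ee_rot"]),o
def togo(p,Rt):  # shift (cm) and turn in the tool's axes to target p, Rt
    q,R,o=pose(); print("shift cm",np.round(R.inv().apply(np.array(p)-q)*100,2),"rotvec",np.round((R.inv()*Rt).as_rotvec(),3))
def down(yaw): return Ro.from_euler("xyz",[np.pi,0,yaw])
E
python3 - <<'E'
from h import *
i=cv2.imread("pics/top0.png"); c=eyes.get_calibration("top"); w=eyes.get_calibration("wrist")
hsv=cv2.cvtColor(i,cv2.COLOR_BGR2HSV); print(hsv[135,187],hsv[172,200],hsv[183,197],hsv[210,330],hsv[180,311],hsv[30,400])
q,R,o=pose(); C=-w["R"].T@w["t"]; print("cam in tool",R.inv().apply(C-q),"cam axes in tool",np.round(R.inv().as_matrix()@w["R"].T,3).tolist())
m=np.zeros(i.shape[:2],np.uint8)
a=hsv[80:190,128:245]; s=np.abs(a.astype(int)-hsv[135,187].astype(int)); mm=(s[...,0]<12)&(s[...,1]<50)&(s[...,2]<30)
k=big(mm)+[128,80]; print("cab top",rect(ray(k,c,.114)), cv2.boxPoints(cv2.minAreaRect(ray(k,c,.114)[:,:2].astype(np.float32))).round(3).tolist())
b=np.zeros_like(m); b[155:245,275:375]=(hsv[155:245,275:375,2]>110); k=big(b); print("board",rect(ray(k,c,.018)),cv2.boxPoints(cv2.minAreaRect(ray(k,c,.018)[:,:2].astype(np.float32))).round(3).tolist())
b=np.zeros_like(m); b[160:200,300:325]=cv2.inRange(hsv[160:200,300:325],(100,120,40),(130,255,255)); k=big(b); print("stop",rect(ray(k,c,.032)))
E
```

```text
[103  62 136] [40  8 99] [110   9 172] [ 30   2 230] [108 158 158] [ 30  20 101]
cam in tool [ 0.06782411  0.0003751  -0.17869264] cam axes in tool [[-0.001, -0.972, -0.236], [1.0, -0.001, -0.001], [0.0, -0.236, 0.972]]
cab top (array([753.1, 240.8]), array([205.2, 260.5]), 10.06) [[0.6290000081062317, 0.35100001096725464], [0.675000011920929, 0.0949999988079071], [0.8769999742507935, 0.12999999523162842], [0.8309999704360962, 0.3869999945163727]]
board (array([ 548.8, -183. ]), array([224. , 255.9]), 0.74) [[0.4350000023841858, -0.05700000002980232], [0.43799999356269836, -0.31200000643730164], [0.6620000004768372, -0.3100000023841858], [0.6589999794960022, -0.05400000140070915]]
stop (array([ 605.5, -137.7]), array([22. , 44.4]), 88.66)
```

```bash
python3 - <<'E'
from h import *
togo([.545,.205,.20],down(1.745))
E
```

```text
shift cm [-47.   -20.57   0.47] rotvec [-2.000e-03  1.000e-03  1.125e+00]
```

>>> arm_command([
  [0.5, -3.92, -1.71, 0.04, 0, 0, 0],
  [0.5, -3.92, -1.71, 0.04, 0, 0, 0],
  [0.5, -3.92, -1.71, 0.04, 0, 0, 0],
  [0.5, -3.92, -1.71, 0.04, 0, 0, 0],
  [0.5, -3.92, -1.71, 0.04, 0, 0, 0],
  [0.5, -3.92, -1.71, 0.04, 0, 0, 0],
  [0.5, -3.92, -1.71, 0.04, 0, 0, 0],
  [0.5, -3.92, -1.71, 0.04, 0, 0, 0],
  [0.5, -3.92, -1.71, 0.04, 0, 0, 0],
  [0.5, -3.92, -1.71, 0.04, 0, 0, 0],
  [0.5, -3.92, -1.71, 0.04, 0, 0, 0],
  [0.5, -3.92, -1.71, 0.04, 0, 0, 0],
  [0.5, 0, 0, 0, 0, 0, 0.14],
  [0.5, 0, 0, 0, 0, 0, 0.14],
  [0.5, 0, 0, 0, 0, 0, 0.14],
  [0.5, 0, 0, 0, 0, 0, 0.14],
  [0.5, 0, 0, 0, 0, 0, 0.14],
  [0.5, 0, 0, 0, 0, 0, 0.14],
  [0.5, 0, 0, 0, 0, 0, 0.14],
  [0.5, 0, 0, 0, 0, 0, 0.14],
])

```text
time: 2.1
tool_pos: [0.5454, 0.2058, 0.1999]
ee_rot: [-3.14, 0.0, 1.744]
wrist_force: [0.2, 0.3, 0.5]
width: 0.0467
```

```bash
python3 - <<'E'
from h import *
i,c=snap("wrist","w1.png"); print(pose()[:1],pose()[1].as_euler("xyz"))
ax=np.array([np.cos(.1756),np.sin(.1756),0]); ay=np.array([-ax[1],ax[0],0])
h=np.array([.603,.214,.084])
print(proj([h,h+.06*ay,h-.06*ay,h-[0,0,.045],h+.035*ax+.13*ay+[0,0,.03]],c))
E
```

```text
(array([0.5454229 , 0.20579421, 0.19992134]),) [-3.14030857e+00  1.81077632e-05  1.74051488e+00]
[[308.01542682 193.21328026]
 [310.4456152  136.60398644]
 [305.80189925 244.77563393]
 [301.24780758 184.82633638]
 [361.03930022  55.33321983]]
```

View pics/w1.png

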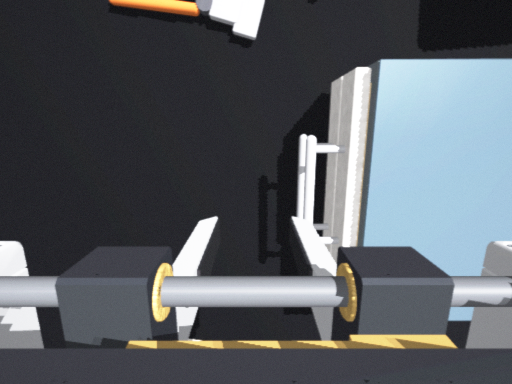

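The wrist view shows the top bar's left end at (310,137). My predicted handle lands at (310.4,136.6), so the handle position (0.603, 0.214, 0.084) holds.

>>> arm_command([
  [0.32, -0.05, 1.45, 0, 0, 0, 0],
  [0.32, -0.05, 1.45, 0, 0, 0, 0],
  [0.32, -0.05, 1.45, 0, 0, 0, 0],
  [0.32, -0.05, 1.45, 0, 0, 0, 0],
  [0.32, 0, 0, 1.5, 0, 0, 0],
  [0.32, 0, 0, 1.5, 0, 0, 0],
  [0.32, 0, 0, 1.5, 0, 0, 0],
  [0.32, 0, 0, 1.5, 0, 0, 0],
  [0.32, 0, 0, 1.5, 0, 0, 0],
  [0.32, 0, 0, 1.5, 0, 0, 0],
  [0.32, 0, 0, 1.5, 0, 0, 0],
  [0.32, 0, 0, 1.5, 0, 0, 0],
  [0.32, 0, 0, 1.5, 0, 0, 0],
  [0, 0, 0, 0, 0, 0, 0],
  [0, 0, 0, 0, 0, 0, 0],
  [0, 0, 0, 0, 0, 0, 0],
  [0, 0, 0, 0, 0, 0, 0],
  [0, 0, 0, 0, 0, 0, 0],
])

```text
time: 3.95
tool_pos: [0.6035, 0.2143, 0.0665]
ee_rot: [3.14, -0.0, 1.75]
wrist_force: [-1.0, -0.6, 0.8]
width: 0.0102
```

>>> arm_command([
  [0, 0, -0.6, 0, 0, 0, 0],
  [0, 0, -1.2, 0, 0, 0, 0],
  [0, 0, -1.5, 0, 0, 0, 0],
  [0, 0, -1.5, 0, 0, 0, 0],
  [0, 0, -1.5, 0, 0, 0, 0],
  [0, 0, -1.5, 0, 0, 0, 0],
  [0, 0, -1.5, 0, 0, 0, 0],
  [0, 0, -1.5, 0, 0, 0, 0],
  [0, 0, -1.5, 0, 0, 0, 0],
  [0, 0, -1.2, 0, 0, 0, 0],
  [0, 0, -0.6, 0, 0, 0, 0],
  [0, 0, -0.3, 0, 0, 0, 0],
  [0, 0, -0.2, 0, 0, 0, 0],
  [0, 0, -0.2, 0, 0, 0, 0],
  [0, 0, -0.2, 0, 0, 0, 0],
  [0, 0, -0.2, 0, 0, 0, 0],
  [0, 0, 0, 0, 0, 0, 0],
])

```text
time: 5.65
tool_pos: [0.4563, 0.1876, 0.0665]
ee_rot: [3.135, -0.0, 1.75]
wrist_force: [7.2, 0.4, 1.9]
width: 0.0097
```

>>> arm_command([
  [0.32, 0, 0.2, 0, 0, 0, 0],
  [0.32, 0, 0, 0, 0, 0, 0],
  [0.32, 0, 0, 0, 0, 0, 0],
  [0.32, 0, 0, -1, 0, 0, 0],
  [0.32, 0, 0, -2, 0, 0, 0],
  [0.32, 0, 0, -2, 0, 0, 0],
  [0.32, 0, 0, -2, 0, 0, 0],
  [0.32, 0, 0, -3, 0, 0, 0],
  [0.5, -1.5, 0, -3, 0, 0, 0],
  [0.5, -2, 0, -3, 0, 0, 0],
  [0.5, -2, 0, -1, 0, 0, 0],
  [0.5, -1, 0, 0, 0, 0, 0],
])

```text
time: 6.85
tool_pos: [0.4682, 0.1227, 0.2387]
ee_rot: [3.136, 0.0, 1.749]
wrist_force: [-0.5, 0.6, 1.3]
width: 0.0471
```

```bash
python3 - <<'E'
from h import *
print(pose()[0])
for n in("wrist","top"):
  i,c=snap(n,n[0]+"2.png"); hsv=cv2.cvtColor(i,cv2.COLOR_BGR2HSV)
  g=cv2.inRange(hsv,(40,60,40),(90,255,255))
  for k in range(3):
    try: b=big(g,k)
    except IndexError: break
    if cv2.contourArea(b)<20: break
    print(n,cv2.minAreaRect(b),rect(ray(b,c,.077)))
E
```

```text
[0.46816358 0.12266563 0.23872944]
wrist ((360.83538818359375, 76.9817123413086), (24.847097396850586, 76.8603515625), 6.34019136428833) (array([566.7, 264.3]), array([27.8, 80. ]), 7.85)
top ((486.23211669921875, 146.50205993652344), (58.652252197265625, 34.73423767089844), 56.82148742675781) (array([ 697.2, -679. ]), array([176.7, 112.4]), 28.89)
top ((179.00625610351562, 197.5389862060547), (11.414813995361328, 28.122310638427734), 80.90972137451172) (array([560.7, 264.9]), array([34.4, 83.4]), 7.89)
top ((73.00000762939453, 141.5), (5.335783958435059, 26.436382293701172), 75.96376037597656) (array([738.6, 582.8]), array([16.6, 78.3]), 13.52)
```

View pics/w2.png

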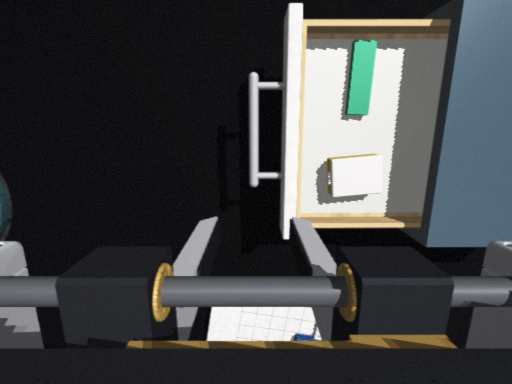

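The strip is green at (361,77), in the drawer's left half. At plane z 0.077 it measures 80 x 27.8 mm, the extra width being its visible front side. The knife box is at (355,175) in the right half.

```bash
python3 - <<'E'
from h import *
togo([.568,.2645,.0705],down(1.708))
E
```

```text
shift cm [12.17 12.45 16.5 ] rotvec [-0.   -0.    0.04]
```

>>> arm_command([
  [0.5, 1.52, 1.56, 0, 0, 0, 0],
  [0.5, 1.52, 1.56, 0, 0, 0, 0],
  [0.5, 1.52, 1.56, 0, 0, 0, 0],
  [0.5, 1.52, 1.56, 0, 0, 0, 0],
  [0.5, 1.52, 1.56, 0, 0, 0, 0],
  [0.5, 1.52, 1.56, 0, 0, 0, 0],
  [0.5, 1.52, 1.56, 0, 0, 0, 0],
  [0.5, 1.52, 1.56, 0, 0, 0, 0],
  [0.5, 0, 0, 2, 0, 0, 0.04],
  [0.5, 0, 0, 2, 0, 0, 0],
  [0.5, 0, 0, 2, 0, 0, 0],
  [0.5, 0, 0, 2, 0, 0, 0],
  [0.5, 0, 0, 2, 0, 0, 0],
  [0.5, 0, 0, 2, 0, 0, 0],
  [0.5, 0, 0, 1.5, 0, 0, 0],
  [0.5, 0, 0, 1, 0, 0, 0],
  [0.5, 0, 0, 0.5, 0, 0, 0],
  [0.5, 0, 0, 0, 0, 0, 0],
])

```text
time: 8.75
tool_pos: [0.5679, 0.2655, 0.085]
ee_rot: [-3.14, 0.0, 1.71]
wrist_force: [-0.1, 0.6, 0.3]
width: 0.0467
```

```bash
python3 - <<'E'
from h import *
togo([.568,.2645,.0705],down(1.708))
i,c=snap("wrist","w3.png"); hsv=cv2.cvtColor(i,cv2.COLOR_BGR2HSV)
b=big(cv2.inRange(hsv,(40,60,40),(90,255,255))); print(cv2.boundingRect(b),rect(ray(b,c,.077)))
E
```

```text
shift cm [-0.1   0.    1.45] rotvec [-0.001  0.     0.002]
(236, 169, 37, 107) (array([567.7, 266.7]), array([25.2, 78.8]), 8.25)
```

View pics/w3.png

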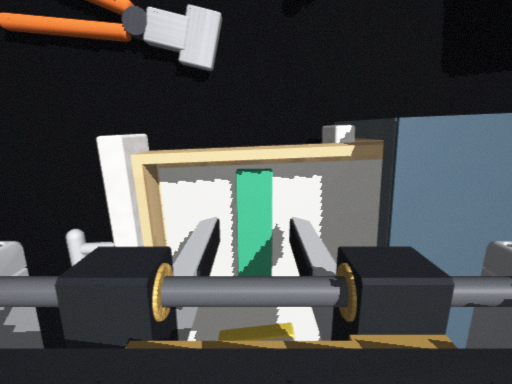

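The strip (columns 236–273) sits centred between the open fingers at (205,240) and (305,240).

>>> arm_command([
  [0.5, 0, 0, 0.7, 0, 0, 0],
  [0.5, 0, 0, 0.5, 0, 0, 0],
  [0.5, 0, 0, 0.25, 0, 0, 0],
  [0.5, 0, 0, 0, 0, 0, 0],
  [0, 0, 0, 0, 0, 0, 0],
  [0, 0, 0, 0, 0, 0, 0],
  [0, 0, 0, 0, 0, 0, 0],
  [0, 0, 0, 0, 0, 0, 0],
  [0, 0, 0, 0, 0, 0, 0],
])

```text
time: 9.7
tool_pos: [0.5684, 0.2655, 0.0715]
ee_rot: [3.141, -0.0, 1.71]
wrist_force: [-0.0, -0.0, 0.9]
width: 0.0246
```

>>> arm_command([
  [0, 0, 0, -0.5, 0, 0, 0],
  [0, 0, 0, -1, 0, 0, 0],
  [0, 0, 0, -1.5, 0, 0, 0],
  [0, 0, 0, -2, 0, 0, 0],
  [0, 0, 0, -2, 0, 0, 0],
  [0, 0, 0, -2, 0, 0, 0],
  [0, 0, 0, -1.5, 0, 0, 0],
  [0, 0, 0, -1, 0, 0, 0],
  [0, 0, 0, -0.5, 0, 0, 0],
  [0, 0, 0, 0, 0, 0, 0],
])

```text
time: 10.7
tool_pos: [0.5685, 0.2655, 0.1918]
ee_rot: [3.141, -0.0, 1.71]
wrist_force: [0.6, 0.3, -0.5]
width: 0.0245
```

```bash
python3 - <<'E'
from h import *
togo([.51,-.20,.19],down(1.584))
i,c=snap("top","t4.png"); hsv=cv2.cvtColor(i,cv2.COLOR_BGR2HSV)
# red caps (z .185) and stop
r=cv2.inRange(hsv,(0,150,80),(8,255,255))|cv2.inRange(hsv,(172,150,80),(180,255,255)); r[:110]=0;r[150:]=0;r[:,:280]=0;r[:,390:]=0
for k in (0,1): print("cap",rect(ray(big(r,k),c,.185)))
E
```

```text
shift cm [-45.29 -12.24   0.16] rotvec [ 0.001 -0.     0.126]
cap (array([ 740.2, -274.4]), array([36.2, 35.2]), 61.3)
cap (array([ 743.1, -110.5]), array([33.6, 34.7]), 87.76)
```

>>> arm_command([
  [0, -1.13, -0.31, 0, 0, 0, 0],
  [0, -2.27, -0.61, 0, 0, 0, 0],
  [0, -3.4, -0.92, 0, 0, 0, 0],
  [0, -3.17, -0.86, 0, 0, 0, 0],
  [0, -3.17, -0.86, 0, 0, 0, 0],
  [0, -3.17, -0.86, 0, 0, 0, 0],
  [0, -3.17, -0.86, 0, 0, 0, 0],
  [0, -3.17, -0.86, 0, 0, 0, 0],
  [0, -3.17, -0.86, 0, 0, 0, 0],
  [0, -3.17, -0.86, 0, 0, 0, 0],
  [0, -3.17, -0.86, 0, 0, 0, 0],
  [0, -3.17, -0.86, 0, 0, 0, 0],
  [0, -3.17, -0.86, 0, 0, 0, 0],
  [0, -3.4, -0.92, 0, 0, 0, 0],
  [0, -2.27, -0.61, 0, 0, 0, 0],
  [0, -1.13, -0.31, 0, 0, 0, 0],
  [0, 0, 0, 0, 0, 0, 0.063],
  [0, 0, 0, 0, 0, 0, 0.063],
  [0, 0, 0, 0, 0, 0, 0],
])

```text
time: 12.65
tool_pos: [0.5089, -0.1999, 0.1905]
ee_rot: [-3.14, -0.001, 1.584]
wrist_force: [0.4, -0.1, -1.2]
width: 0.0247
```

```bash
python3 - <<'E'
from h import *
print(pose()[0],pose()[1].as_euler("xyz"))
i,c=snap("wrist","w5.png"); hsv=cv2.cvtColor(i,cv2.COLOR_BGR2HSV)
b=big(cv2.inRange(hsv,(100,100,30),(130,255,255))); print(cv2.minAreaRect(b),rect(ray(b,c,.032)))
print(proj([[.612,-.151,.018],[.612,-.25,.018]],c))
E
```

```text
[ 0.50887235 -0.19988145  0.1904729 ] [-3.14040950e+00 -1.01927214e-03  1.58394220e+00]
((345.5, 134.5), (21.0, 57.0), 90.0) (array([ 615. , -139.3]), array([66.8, 24.2]), 0.69)
[[338.07529851 143.95632163]
 [331.90264872 220.04523899]]
```

View pics/w5.png

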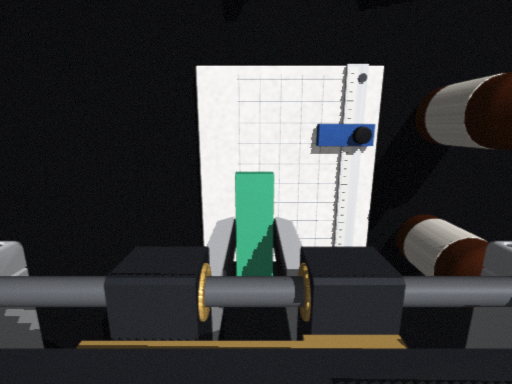

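The wrist view shows the stop at (317–374, 124–147) and the fence's front edge from (347,65) to (336,245). The strip is held between the fingers, its far end at row 172, and the bottles are clear to the right. The stop's tip plus 30 mm puts the fence face at x = 0.6116 and the stop face at y = -0.152, which agrees with the top camera.

```bash
python3 - <<'E'
from h import *
i=cv2.imread("pics/w5.png"); c=eyes.get_calibration("wrist"); q,R,o=pose()
print("strip far end in tool", R.inv().apply(ray([[236,172],[273,172]],c,.196)-q))
g=i[...,1].astype(int)
print(ray([[347,65],[336,245]],c,.025))
for r in (90,170,200,230): print(r,g[r,325:362].tolist())
togo([.567,-.199,.0325],down(1.5833))
E
```

```text
strip far end in tool [[ 0.04063968 -0.01135067 -0.00532878]
 [ 0.04061572  0.01177488 -0.00534977]]
[[ 0.61278992 -0.06177256  0.025     ]
 [ 0.61833717 -0.28212678  0.025     ]]
90 [243, 243, 243, 242, 241, 241, 240, 239, 241, 242, 244, 245, 242, 240, 239, 226, 154, 121, 113, 99, 121, 193, 225, 229, 238, 239, 238, 240, 241, 241, 240, 236, 232, 232, 228, 228, 229]
170 [239, 240, 240, 242, 241, 242, 241, 240, 242, 242, 238, 212, 132, 103, 93, 161, 227, 234, 236, 234, 234, 235, 238, 237, 235, 231, 230, 231, 230, 231, 231, 230, 231, 232, 237, 242, 241]
200 [243, 246, 246, 246, 246, 244, 244, 244, 243, 224, 131, 101, 115, 181, 228, 235, 222, 168, 160, 197, 234, 237, 234, 229, 228, 227, 228, 227, 229, 228, 230, 232, 236, 240, 240, 242, 244]
230 [239, 238, 240, 241, 243, 241, 223, 136, 113, 104, 141, 209, 228, 228, 201, 195, 210, 232, 237, 235, 230, 225, 224, 226, 223, 226, 227, 228, 231, 236, 239, 239, 243, 245, 246, 245, 245]
shift cm [-0.02  5.81 15.81] rotvec [-0.001 -0.001  0.002]
```

>>> arm_command([
  [0, 0, 1, 1, 0, 0, 0],
  [0, 0, 1.5, 2, 0, 0, 0],
  [0, 0, 1.5, 2, 0, 0, 0],
  [0, 0, 1.2, 2, 0, 0, 0],
  [0, 0, 0.6, 2, 0, 0, 0],
  [0, 0, 0, 2, 0, 0, 0],
  [0, 0, 0, 2, 0, 0, 0],
  [0, 0, 0, 1.5, 0, 0, 0],
  [0, 0, 0, 0.8, 0, 0, 0],
  [0, 0, 0, 0.5, 0, 0, 0],
  [0, 0, 0, 0, 0, 0, 0],
  [0, 0, 0, 0, 0, 0, 0],
])

```text
time: 13.9
tool_pos: [0.5681, -0.1997, 0.0341]
ee_rot: [3.14, 0.001, 1.584]
wrist_force: [0.2, -0.3, -1.0]
width: 0.0246
```

>>> arm_command([
  [0, 0, 0, 0.2, 0, 0, 0],
  [0, 0, 0, 0.2, 0, 0, 0],
  [0, 0, 0, 0.2, 0, 0, 0],
  [0, 0, 0, 0.1, 0, 0, 0],
  [0, 0, 0, 0.1, 0, 0, 0],
  [0, 0, 0, 0.1, 0, 0, 0],
  [0, 0, 0, 0, 0, 0, 0],
])

```text
time: 14.6
tool_pos: [0.5673, -0.1994, 0.0239]
ee_rot: [-3.141, -0.0, 1.584]
wrist_force: [-1.1, -0.1, -0.6]
width: 0.0244
```

>>> arm_command([
  [0, 0, 0, 0.05, 0, 0, 0],
  [0, 0, 0, 0.05, 0, 0, 0],
  [0, 0, 0, 0, 0, 0, 0],
])

```text
time: 14.9
tool_pos: [0.5674, -0.1994, 0.0231]
ee_rot: [-3.142, -0.0, 1.584]
wrist_force: [0.1, -1.4, -1.0]
width: 0.0246
```

>>> arm_command([
  [0, 0, 0, 0.05, 0, 0, 0],
  [0, 0, 0, 0.05, 0, 0, 0],
  [0, 0, 0, 0, 0, 0, 0],
])

```text
time: 15.2
tool_pos: [0.5676, -0.1995, 0.0225]
ee_rot: [3.141, 0.0, 1.584]
wrist_force: [1.1, 0.2, 1.1]
width: 0.0239
```

>>> arm_command([
  [0, 0, 0, 0.05, 0, 0, 0],
  [0, 0, 0, 0.05, 0, 0, 0],
  [0, 0, 0, 0, 0, 0, 0],
])

```text
time: 15.5
tool_pos: [0.568, -0.1997, 0.0225]
ee_rot: [3.14, 0.001, 1.584]
wrist_force: [-0.8, 0.7, 5.5]
width: 0.0244
```

Bed contact shows at TCP z 0.0225, as predicted (5.5 N). I'll release gently, rise and turn.

>>> arm_command([
  [0, 0, 0, -0.1, 0, 0, 0],
  [0.38, 0, 0, 0, 0, 0, 0],
  [0.38, 0, 0, 0, 0, 0, 0],
  [0.38, 0, 0, 0, 0, 0, 0],
  [0.38, 0, 0, -0.5, 0, 0, 0],
  [0.38, 0, 0, -1.5, 0, 0, 0],
  [0.38, 0, 0, -2, 0, 0, 0],
  [0.38, 0, -1, -2, 0, 0, 0],
  [0, 0, -1.5, -2, 0, 0, 0],
  [0, 0, -1, 0, 0, 0, 0],
  [0, 0, -0.5, 0, 0, 0, 0],
])

```text
time: 16.6
tool_pos: [0.5271, -0.2002, 0.1032]
ee_rot: [3.14, 0.001, 1.583]
wrist_force: [-1.1, 0.5, -0.4]
width: 0.0151
```

>>> arm_command([
  [0, 0, 0, 0, 0, 0, -0.1416],
  [0, 0, 0, 0, 0, 0, -0.1416],
  [0, 0, 0, 0, 0, 0, -0.1416],
  [0, 0, 0, 0, 0, 0, -0.1416],
  [0, 0, 0, 0, 0, 0, -0.1416],
  [0, 0, 0, 0, 0, 0, -0.1416],
  [0, 0, 0, 0, 0, 0, -0.1416],
  [0, 0, 0, 0, 0, 0, -0.1416],
  [0, 0, 0, 0, 0, 0, -0.1416],
  [0, 0, 0, 0, 0, 0, -0.1416],
  [0, 0, 0, 0, 0, 0, -0.1416],
  [0, 0, 0, 0, 0, 0, 0],
])

```text
time: 17.8
tool_pos: [0.5267, -0.1996, 0.1006]
ee_rot: [3.14, -0.002, 3.141]
wrist_force: [-0.2, -0.3, 0.1]
width: 0.0006
```

```bash
python3 - <<'E'
from h import *
q,R,o=pose(); print(q,o["ee_rot"],o["joint_positions"].round(2))
i,c=snap("wrist","w6.png"); hsv=cv2.cvtColor(i,cv2.COLOR_BGR2HSV)
b=big(cv2.inRange(hsv,(40,60,40),(90,255,255))); print(cv2.boundingRect(b),rect(ray(b,c,.028)))
b=big(cv2.inRange(hsv,(100,100,30),(130,255,255))); print("stop",cv2.boundingRect(b),rect(ray(b,c,.032)))
E
```

```text
[ 0.52672066 -0.19956409  0.10059715] [ 3.14025946e+00 -2.18943098e-03  3.14109489e+00] [-0.46  0.16  1.5   0.    1.48 -2.03]
(212, 228, 22, 19) (array([ 561.5, -229.8]), array([20.5, 18.4]), 89.89)Traceback (most recent call last):
  File "<stdin>", line 5, in <module>
  File "h.py", line 16, in big
    return sorted(cs,key=cv2.contourArea)[-1-k][:,0,:]
           ~~~~~~~~~~~~~~~~~~~~~~~~~~~~~~^^^^^^
IndexError: list index out of range
```

View pics/w6.png

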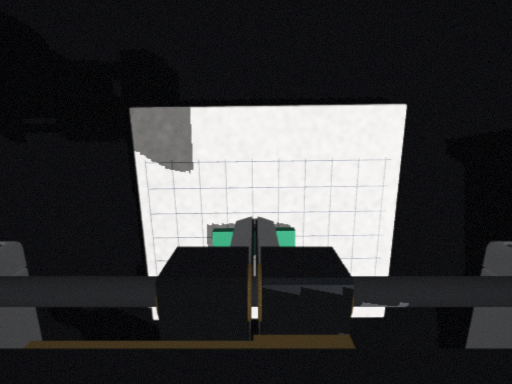

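The strip lies flat on the board under the fingers, at columns 212–295 and rows 228 and on. Its ends agree with the planned centre of (0.567, -0.1995).

>>> arm_command([
  [0, 0, 0, 1.5, 0, 0, -0.013],
  [0, 0, 0, 2, 0, 0, 0],
  [0, 0, 0, 2, 0, 0, 0],
  [0, 0, 0, 1.3, 0, 0, 0],
  [0, 0, 0, 0.7, 0, 0, 0],
  [0, 0, 0, 0.3, 0, 0, 0],
  [0, 0, 0, 0, 0, 0, 0],
])

```text
time: 18.55
tool_pos: [0.5275, -0.2, 0.0241]
ee_rot: [3.141, 0.0, -3.129]
wrist_force: [-0.5, -0.1, 0.1]
width: 0.0009
```

>>> arm_command([
  [0, -0.5, 0, 0, 0, 0, 0],
  [0, -0.5, 0, 0, 0, 0, 0],
  [0, -0.4, 0, 0, 0, 0, 0],
  [0, -0.3, 0, 0, 0, 0, 0],
  [0, -0.3, 0, 0, 0, 0, 0],
  [0, -0.3, 0, 0, 0, 0, 0],
  [0, -0.3, 0, 0, 0, 0, 0],
  [0, -0.3, 0, 0, 0, 0, 0],
  [0, -0.3, 0, 0, 0, 0, 0],
  [0, -0.3, 0, 0, 0, 0, 0],
  [0, -0.3, 0, 0, 0, 0, 0],
  [0, -0.3, 0, 0, 0, 0, 0],
  [0, -0.3, 0, 0, 0, 0, 0],
  [0, -0.3, 0, 0, 0, 0, 0],
  [0, -0.2, 0, 0, 0, 0, 0],
  [0, -0.1, 0, 0, 0, 0, 0],
  [0, 0, 0, 0, 0, 0, 0],
])

```text
time: 20.25
tool_pos: [0.5776, -0.1993, 0.0242]
ee_rot: [3.142, 0.0, -3.129]
wrist_force: [0.0, -0.4, -0.2]
width: 0.0005
```

>>> arm_command([
  [0, -0.1, 0, 0, 0, 0, 0],
  [0, -0.1, 0, 0, 0, 0, 0],
  [0, -0.1, 0, 0, 0, 0, 0],
  [0, 0, 0, 0, 0, 0, 0],
])

```text
time: 20.65
tool_pos: [0.5803, -0.1993, 0.0241]
ee_rot: [3.141, -0.0, -3.129]
wrist_force: [-0.7, -0.3, 0.5]
width: 0.0001
```

>>> arm_command([
  [0, -0.1, 0, 0, 0, 0, 0],
  [0, -0.1, 0, 0, 0, 0, 0],
  [0, 0, 0, 0, 0, 0, 0],
])

```text
time: 20.95
tool_pos: [0.5805, -0.1993, 0.0239]
ee_rot: [3.141, -0.005, -3.129]
wrist_force: [-5.2, -0.7, 2.7]
width: -0.0
```

```bash
python3 - <<'E'
from h import *
q,R,o=pose(); print(q,o["wrist_force"])
out=[]
for n in("top","side"):
  i,c=snap(n); hsv=cv2.cvtColor(i,cv2.COLOR_BGR2HSV)
  u,v=proj([.60,-.19,.02],c)[0].astype(int)
  m=cv2.inRange(hsv,(40,60,30),(90,255,255)); m[:v-40]=0;m[v+40:]=0;m[:,:u-50]=0;m[:,u+50:]=0
  print(n,cv2.countNonZero(m))
  if m.any(): b=big(m); print(rect(ray(b,c,.028)))
  out.append(cv2.resize(i[v-35:v+35,u-45:u+45],None,fx=5,fy=5,interpolation=cv2.INTER_CUBIC))
cv2.imwrite("pics/c7.png",np.vstack(out)[:, :])
print(np.vstack(out).shape)
cv2.imwrite("pics/c7.png",cv2.resize(np.hstack(out),(800,311)))
E
```

```text
[ 0.58048407 -0.19929688  0.02389478] [-5.17424635 -0.65156579  2.73515754]
top 742
(array([ 610.6, -258.6]), array([102.9,  75.4]), 39.66)
side 120
(array([ 599.7, -217.3]), array([56.2, 28.8]), 88.92)
(700, 450, 3)
```

View pics/c7.png

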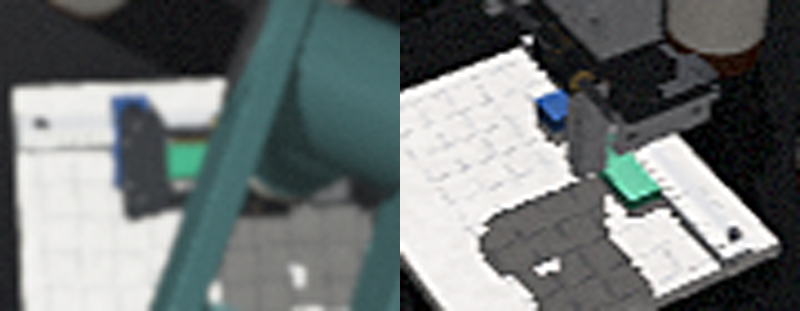

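The two crops (top view left, side view right) show the strip lying along the fence, pushed home by the fingertip with 5.2 N. A gap to the blue stop remains, so the end push comes next.

>>> arm_command([
  [0, 0.5, 0, 0, 0, 0, 0],
  [0, 1, 0, 0, 0, 0, 0],
  [0, 0.5, 0, -1, 0, 0, 0],
  [0, 0, 0, -2, 0, 0, 0],
  [0, 0, -1, -1, 0, 0, 0],
  [0, 0, -2, 0, 0, 0, 0],
  [0, -1, -2, 0, 0, 0, 0],
  [0, -1.5, -1.3, 0, 0, 0, 0],
  [0, -1.2, -0.5, 0, 0, 0, 0],
  [0, -0.5, 0, 0, 0, 0, 0],
  [0, 0, 0, 1, 0, 0, 0],
  [0, 0, 0, 1.5, 0, 0, 0],
  [0, 0, 0, 1, 0, 0, 0],
  [0, 0, 0, 0.5, 0, 0, 0],
  [0, 0, 0, 0, 0, 0, 0],
])

```text
time: 22.55
tool_pos: [0.604, -0.2662, 0.0222]
ee_rot: [3.14, -0.003, -3.128]
wrist_force: [-0.8, 0.6, -0.2]
width: 0.0005
```

>>> arm_command([
  [0, 0.3, 0, 0, 0, 0, 0],
  [0, 0, 0.4, 0, 0, 0, 0],
  [0, 0, 0.3, 0, 0, 0, 0],
  [0, 0, 0.2, 0, 0, 0, 0],
  [0, 0, 0.2, 0, 0, 0, 0],
  [0, 0, 0.2, 0, 0, 0, 0],
  [0, 0, 0.2, 0, 0, 0, 0],
  [0, 0, 0.2, 0, 0, 0, 0],
  [0, 0, 0.2, 0, 0, 0, 0],
  [0, 0, 0.1, 0, 0, 0, 0],
  [0, 0, 0, 0, 0, 0, 0],
])

```text
time: 23.65
tool_pos: [0.602, -0.2468, 0.0241]
ee_rot: [3.141, -0.0, -3.129]
wrist_force: [0.2, 0.5, 0.6]
width: 0.0005
```

>>> arm_command([
  [0, 0, 0.1, 0, 0, 0, 0],
  [0, 0, 0.1, 0, 0, 0, 0],
  [0, 0, 0.1, 0, 0, 0, 0],
  [0, 0, 0, 0, 0, 0, 0],
])

```text
time: 24.05
tool_pos: [0.602, -0.2439, 0.0242]
ee_rot: [3.141, 0.0, -3.129]
wrist_force: [0.7, 0.0, -0.2]
width: 0.0008
```

>>> arm_command([
  [0, 0, 0.1, 0, 0, 0, 0],
  [0, 0, 0.1, 0, 0, 0, 0],
  [0, 0, 0, 0, 0, 0, 0],
])

```text
time: 24.35
tool_pos: [0.602, -0.2418, 0.0241]
ee_rot: [3.141, -0.0, -3.129]
wrist_force: [0.8, -0.7, -0.2]
width: 0.0004
```

>>> arm_command([
  [0, 0, 0.1, 0, 0, 0, 0],
  [0, 0, 0.1, 0, 0, 0, 0],
  [0, 0, 0, 0, 0, 0, 0],
])

```text
time: 24.65
tool_pos: [0.602, -0.2398, 0.0242]
ee_rot: [3.141, 0.0, -3.129]
wrist_force: [-0.3, -0.1, 0.0]
width: 0.0006
```

```bash
python3 - <<'E'
from h import *
q,R,o=pose(); print(q,o["wrist_force"])
out=[]
for n in("top","side"):
  i,c=snap(n)
  u,v=proj([.60,-.19,.02],c)[0].astype(int)
  out.append(cv2.resize(i[v-35:v+35,u-45:u+45],None,fx=4.4,fy=4.4,interpolation=cv2.INTER_CUBIC))
cv2.imwrite("pics/c8.png",np.hstack(out))
i,c=snap("wrist"); hsv=cv2.cvtColor(i,cv2.COLOR_BGR2HSV); b=big(cv2.inRange(hsv,(40,60,30),(90,255,255))); print(cv2.boundingRect(b),rect(ray(b,c,.028)))
E
```

```text
[ 0.6019503  -0.23983748  0.02416995] [-0.3437425  -0.07754786  0.0437496 ]
(265, 211, 122, 40) (array([ 600.7, -192.7]), array([27.5, 80.1]), 0.68)
```

View pics/c8.png

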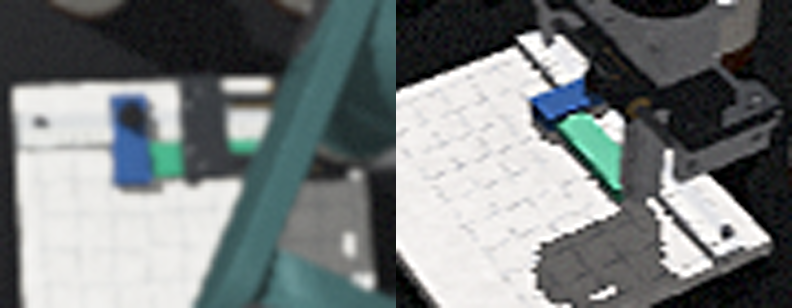

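Both crops show the strip along the fence with its end at, or nearly at, the blue stop. The wrist view puts its left end at y -0.1527 and the stop face at about -0.152, so I'll continue to firm contact.

>>> arm_command([
  [0, 0, 0.1, 0, 0, 0, 0],
  [0, 0, 0.1, 0, 0, 0, 0],
  [0, 0, 0, 0, 0, 0, 0],
])

```text
time: 25.1
tool_pos: [0.6021, -0.2388, 0.0246]
ee_rot: [-3.14, 0.001, -3.129]
wrist_force: [-0.9, -3.5, 1.1]
width: 0.0005
```

>>> arm_command([
  [0, 0, 0.05, 0, 0, 0, 0],
  [0, 0, 0, 0, 0, 0, 0],
  [0, 0, -0.6, 0, 0, 0, 0],
  [0, 0, -0.6, 0, 0, 0, 0],
  [0, 0, 0, -1, 0, 0, 0],
  [0, 0, 0, -1.5, 0, 0, 0],
  [0, 0, 0, -0.5, 0, 0, 0],
  [0, 0.1, 1, 0, 0, 0, 0],
  [0, 0.1, 2, 0, 0, 0, 0],
  [0, 0, 2, 0, 0, 0, 0],
  [0, 0, 1, 0, 0, 0, 0],
  [0, 0, 0, 1, 0, 0, 0],
  [0, 0, 0, 0.8, 0, 0, 0],
  [0, 0, 0, 0.4, 0, 0, 0],
  [0, 0, 0, 0, 0, 0, 0],
  [0, 0, 0, 0, 0, 0, 0],
])

```text
time: 26.7
tool_pos: [0.5991, -0.1901, 0.0317]
ee_rot: [3.141, -0.001, -3.13]
wrist_force: [-0.1, -0.8, -0.3]
width: 0.0005
```

```bash
python3 - <<'E'
from h import *
q,R,o=pose(); print(q,o["wrist_force"].round(1))
i,c=snap("wrist","w9.png"); hsv=cv2.cvtColor(i,cv2.COLOR_BGR2HSV); b=big(cv2.inRange(hsv,(40,60,30),(90,255,255))); print(cv2.boundingRect(b),rect(ray(b,c,.028)))
i,c=snap("top","t9.png"); hsv=cv2.cvtColor(i,cv2.COLOR_BGR2HSV); b=big(cv2.inRange(hsv[150:200,300:325],(100,120,40),(130,255,255)))+[300,150]; print("stop",rect(ray(b,c,.032)))
E
```

```text
[ 0.59911813 -0.19012243  0.03174029] [-0.1 -0.8 -0.3]
(193, 211, 116, 36) (array([ 599.9, -192.4]), array([25.6, 79.9]), 0.63)Traceback (most recent call last):
  File "<stdin>", line 4, in <module>
  File "h.py", line 16, in big
    return sorted(cs,key=cv2.contourArea)[-1-k][:,0,:]
           ~~~~~~~~~~~~~~~~~~~~~~~~~~~~~~^^^^^^
IndexError: list index out of range
```

>>> arm_command([
  [0, 0, 0, 0.15, 0, 0, 0],
  [0, 0, 0, 0.1, 0, 0, 0],
  [0, 0, 0, 0.1, 0, 0, 0],
  [0, 0, 0, 0.1, 0, 0, 0],
  [0, 0, 0, 0, 0, 0, 0],
  [0, 0, 0, 0, 0, 0, 0],
])

```text
time: 27.4
tool_pos: [0.5994, -0.1896, 0.0283]
ee_rot: [-3.141, 0.0, -3.129]
wrist_force: [-1.4, 0.5, 3.9]
width: 0.0004
```

>>> arm_command([
  [0, 0, 0, 0.1, 0, 0, 0],
  [0, 0, 0, 0.1, 0, 0, 0],
  [0, -0.05, 0, 0.1, 0, 0, 0],
  [0, -0.05, 0, 0, 0, 0, 0],
  [0, 0, 0, 0, 0, 0, 0],
  [0, 0, 0, 0, 0, 0, 0],
])

```text
time: 28.0
tool_pos: [0.6001, -0.1898, 0.0282]
ee_rot: [-3.141, 0.0, -3.129]
wrist_force: [-7.3, 2.6, 14.9]
width: 0.0009
```

>>> arm_command([
  [0, 0, 0, 0.1, 0, 0, 0],
  [0, 0, 0.03, 0.1, 0, 0, 0],
  [0, 0, 0.03, 0.05, 0, 0, 0],
  [0, 0, 0.03, 0, 0, 0, 0],
  [0, 0, 0, 0, 0, 0, 0],
  [0, 0, 0, 0, 0, 0, 0],
])

```text
time: 28.6
tool_pos: [0.6002, -0.1898, 0.0282]
ee_rot: [-3.139, 0.001, -3.129]
wrist_force: [-11.0, 2.9, 23.3]
width: 0.0005
```

```bash
python3 - <<'E'
from h import *
i,c=snap("wrist","w10.png"); hsv=cv2.cvtColor(i,cv2.COLOR_BGR2HSV); b=big(cv2.inRange(hsv,(40,60,30),(90,255,255))); print(cv2.boundingRect(b),rect(ray(b,c,.028)))
for _ in range(4):
  q,R,o=pose(); print(q.round(4),o["wrist_force"].round(1)); s,cs=snap("side")
u,v=proj([.60,-.19,.02],cs)[0].astype(int)
d=s[100:300,180:380]
cv2.imwrite("pics/c10.png",np.hstack([cv2.resize(s[v-40:v+40,u-50:u+50],(500,400),interpolation=cv2.INTER_CUBIC)]))
E
```

```text
(191, 211, 119, 37) (array([ 600. , -192.4]), array([25.9, 80. ]), 0.73)
[ 0.6001 -0.1898  0.0281] [-11.2   1.4  23.4]
[ 0.6001 -0.1898  0.0281] [-10.    1.7  23.5]
[ 0.6001 -0.1898  0.0282] [-10.8   2.1  22.9]
[ 0.6001 -0.1898  0.0281] [-10.5   2.   23. ]
```

View pics/c10.png

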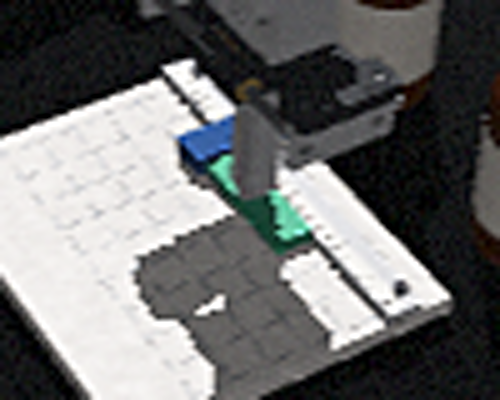

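The side crop shows the fingertip on the strip's top, with the strip along the fence and its end at the blue stop. The tool pushes slightly away from the stop (+2 N in y) and the slant is near the friction limit, so I'll trim both.

>>> arm_command([
  [0, 0.02, 0.05, 0, 0, 0, 0],
  [0, 0.02, 0.05, 0.05, 0, 0, 0],
  [0, 0, 0.05, 0, 0, 0, 0],
  [0, 0, 0, 0, 0, 0, 0],
  [0, 0, 0, 0, 0, 0, 0],
  [0, 0, 0, 0, 0, 0, 0],
])

```text
time: 29.45
tool_pos: [0.6001, -0.1897, 0.0281]
ee_rot: [-3.136, 0.002, -3.129]
wrist_force: [-9.8, -1.0, 24.7]
width: 0.0007
```

```bash
python3 - <<'E'
from h import *
for _ in range(4):
  q,R,o=pose(); print(q.round(4),o["wrist_force"].round(1)); i,c=snap("wrist")
hsv=cv2.cvtColor(i,cv2.COLOR_BGR2HSV); b=big(cv2.inRange(hsv,(40,60,30),(90,255,255))); print(cv2.boundingRect(b),rect(ray(b,c,.028)))
E
```

```text
[ 0.6001 -0.1897  0.0281] [-9.8 -1.  24.7]
[ 0.6001 -0.1897  0.0281] [-10.4  -1.2  22.3]
[ 0.6001 -0.1897  0.0281] [-10.2  -0.8  22. ]
[ 0.6001 -0.1897  0.0281] [-9.8 -1.2 23.3]
(191, 211, 119, 37) (array([ 600. , -192.4]), array([25.9, 80. ]), 0.76)
```

```bash
python3 - <<'E'
from h import *
from bench import job
q,R,o=pose(); print(o["time"],q.round(4),o["wrist_force"].round(1)); print(job.close_job())
E
```

```text
29.65 [ 0.6001 -0.1897  0.0281] [-10.1  -0.2  22.5]
the job is handed in; nothing more can be done
None
```

I opened the top drawer to its stop and set the green strip down on the board. I pushed it against the fence and then against the blue stop, and handed in at 29.65 s with the fingers still pressing on it. I saw no verdict.

**What I did**
- **Drawer:** it moved 149.6 mm and met about 7 N at its stop.
- **Set-down:** the strip touched the bed at 5.5 N before I released it.
- **Fence push:** the near long side was pushed home with about 5 N.
- **Stop push:** the right end was pushed against the stop with about 3.5 N, far below the stop's 80 N hold, then a last 0.5 mm step whose force I did not read.

**Last checks**
- **Position:** the wrist camera put the strip's centre at (0.600, -0.192) and its angle at 0.76° (board 0.74°). My corner estimate, good to about 2 mm, put it at (0.600, -0.192).
- **Push:** a steady 22–23 N down, 10 N towards the fence and 0–1 N towards the stop. The slant ratio is about 0.43–0.45, against a pad friction of about 0.5, so the margin is small. The strip did not move.

**What disagreed or was not checked**
- **Contact points:** the fence and stop contacts came 2–6 mm later than I predicted. I put this down to the fingertips being thinner than I assumed.
- **Stop:** a late check of its position from the top camera failed because the arm hid it. Only the side picture and the low forces show that it stayed put.
- **Drawer and other objects:** I did not measure these again at the end.

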